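# Tip the milling jar out into its catch tray

## Robot

A 6-joint arm with a two-finger parallel gripper is mounted at the origin on the work surface. World frame = base frame: x ahead of the robot, y to its left, z up, the work surface at z = 0. Lengths are in m, angles in degrees, forces in N, time in s.
With the tool pointing down it reaches from about 0.3 to 0.75 m from the base axis. Payload 8.5 kg.
Tool frame: the origin (TCP) lies on the centre line of the jaws, within the pads' length; the fingertips stand 17 mm ahead of it and the grasp point (between the pads) lies 2 mm behind it (env.tip_extent is the distance from the TCP to the fingertips, in m); z points along the fingers, y is the direction in which the jaws open and shut (so a half turn about z gives the same grasp; the last joint's range is limited). The gripper opens to 85 mm and grips with 20 to 120 N. Pads are 22 mm wide; open, the fingers measure 114 mm over their backs; the gripper's body (76 mm by 85 mm) begins 54 mm behind the grasp point. The pads swing forward as they close: fully open they stand 13 mm farther back than shut.
Start: joints at [51.549, 21.807, 74.336, -0, 83.858, -12.336], TCP at [0.242, 0.494, 0.248] pointing down, gripper open.
Joint ranges: [-178.18, 178.18], [-50.72, 133.34], [12.68, 142.11], [-81.47, 261.47], [9.98, 163.14], [-165.26, 165.26]. Speed limits (degrees/s): [136.94, 136.94, 180, 180, 180, 180].

## Interface

Orientations are given as a 3x3 rotation matrix whose columns are the frame's x, y, z axes.
In Python, from rig import telemetry, get_image, camera_params, close_job, env gives the robot as it stands.
- The arm moves only by the tool apply_moves, never from a script. Its argument "motion" is a list of rows, each an object of numbers: "tx", "ty", "tz": the shift along the tool's x, y, z in cm; "turn": the turn about the tool's z in degrees; "jaw": the gripper's target within -1 to 1 (fully open at 1, half-way at 0, shut at -1). In form: [{"tx": .., "ty": .., "tz": .., "turn": .., "jaw": ..}, ...]. A call has 1 to 5 rows; each row is the pose to reach, as a shift and turn from the pose measured when the call began, along the tool's axes at that moment; what a row does not reach only later rows make up. A row lasts 1/12 s, in which the tool goes at most 41.7 mm and 7.16 degrees, less where a joint would pass 70% of its speed; a pose out of reach is approached as far as the arm can. A call with a gripper value outside its range is refused whole. The fingers move at their own pace and stop on an object; "squeeze" is the grip in N (left out, the last holds). Time passes only in rows, so rows that repeat a pose let the fingers close. It gives the time, the measured TCP pose, the force and the opening at its end, in the units of the state.
- telemetry.observe(): the state, without advancing time (a new reading comes with each control period).
- get_image(name): name is "scene" or "top" or "wrist"; returns (picture, depth): 480x640x3 uint8, red, green, blue; 480x640 float32, m along the optical axis (not along the pixel's ray), 0 where there is no reading.
- camera_params(name): a dict with "fx", "fy", "cx", "cy" (pixels), "D" ([k1, k2, p1, p2, k3] as OpenCV has them; the pictures are not rectified), "rvec" (rotation vector, rad) and "tvec" (3), from world to camera coordinates, as OpenCV has them. Camera axes: x right, y down, z forward; pixel columns grow to the right and rows downward; lengths in m; the calibration is good to about 2 mm. A picture is of the moment at which its call begins: read the wrist's pose just before it. camera_params takes no time and is no camera call; for the wrist camera it gives the pose at the moment of the call.
- close_job(): hands the job in, once; it reports no verdict.
The state is a dict: "time_s": time; "q": joint angles; "qvel": joint speeds; "joint_efforts": joint torques, N m; "position": TCP position; "tool_rot": TCP orientation; "ft_force": force on the tool from outside, world axes, zero at the start; "wrist_torque": the same for the moment, N m; "grip_width": finger opening in m.
Only numpy, scipy, OpenCV 4.12 (cv2) and the standard library are available. Lean on these libraries where they do the work, as an engineer would, in place of code of your own. Each camera call takes 0.05 s, during which the arm holds its last target. There are 200 camera calls.

## Task

Free the cradle of the milling jar with its latch key: of the two look-alike keys it is the one that resists, snaps over and stays down when pressed; if a key stays soft under a slow press, back off and leave it, never push the soft key home. Then push the cradle's lever over to tip the jar so that all three ceramic balls roll into the catch tray, and push the lever back until the empty jar stands upright again. Do not touch the balls with the gripper and leave the glassware and other things around the stand where they are.

Things in the scene. Friction and masses are not known exactly. Their poses are not given: they have to be found in the camera images.
- stand: Grey fixed pivot stand. Origin: on the bench under the middle of the pivot axis; x: pouring direction, towards the tray; y: along the pivot axis; z up. Base x -180 to +25, y +-105 mm. Two uprights at y +-86, 184 mm high, 44 mm wide in x, 12 thick. On its -x side a latch box, deck at z 88 (x -175 to -40, y +-75), carries the two keys side by side. The lever is on the -y side.
- pivot (a point): Centre of the pivot axis, 165 mm above the bench; fixed to the stand, same axes as the stand.
- key_left (a point): Top centre of the key on the stand's +y side when up; a fixed mark, not moving with the key: stand x -140, y +40, z 112 mm. Both keys are black round caps, 32 mm diameter, 24 mm proud of the deck, pressed straight down, full travel 14 mm. They look alike; which of them is the latch key changes from start to start.
- key_right (a point): The same for the key on the stand's -y side: stand x -140, y -40, z 112 mm. May be the latch key or the soft key.
- key_p (a joint): How far the latch key is down (m), wherever it is: 0 up, 0.014 fully down. It resists from the first touch with 8 to 9 N, the resistance fades to nothing at 9 mm, then it snaps down by itself to 14 mm and stays there, which frees the cradle. Whether it is the left or the right key is not told.
- key_q (a joint): How far the soft key is down (m), wherever it is: 0 up, 0.014 fully down; must stay below 0.010. Its resistance is 0.6 N at the top and grows evenly to only 2.7 N at the bottom; it springs back up. Whether it is the left or the right key is not told.
- cradle (a joint): Tilt of cradle, jar and lever about the pivot: 0 jar upright, grows as the mouth tips towards the stand's +x, stop at 1.75 rad (mouth a little below level). Latched it has about 0.05 rad of play and cannot be tipped. Freed, it turns stiffly (about 0.28 N m of friction), balanced, and stays where it is left. The handle rises and falls on its arc: a finger must follow it, or friction can jam it.
- handle (a point): Middle of the lever's handle: black round crossbar along the stand's y, 18 mm diameter, 80 long (stand y -116 to -196), 110 mm from the pivot axis on a 12 mm arm at y -112. At cradle 0 it leans 40 degrees from vertical to the stand's -x (handle at x -71, z 249 mm); at 1.75 rad 60 degrees to +x (x +95, z 220). Pushed towards +x it tips the jar.
- tray: Fixed open aluminium catch tray on the bench at the stand's +x side, 210 mm (x) by 220 mm (y), walls 50 mm high and 5 mm thick. Origin: centre of its underside, axes as the stand's.
- ball1_center (a point): Centre of a white ceramic milling ball, 36 mm diameter, about 90 g; starts in the jar.
- ball2_center (a point): Centre of the second ball, the same.
- ball3_center (a point): Centre of the third ball, the same.
- ball1: The first ball itself (origin turns with it).
- ball2: The second ball itself.
- ball3: The third ball itself.
- bottle_a: Bystander: clear glass bottle with blue cap, 72 mm diameter, 150 mm high, on the stand's +y side. Origin under its centre.
- bottle_b: Bystander: amber bottle with blue cap, 60 mm diameter, 120 mm high, on the stand's +y side. Origin under its centre.
- dish: Bystander: white bowl, 100 mm wide, 40 mm high, on the stand's -y side. Origin under its centre.
- powder_jar: Bystander: white plastic jar, 60 mm diameter, 80 mm high, on the stand's -y side. Origin under its centre.
- spatula: Bystander: steel spatula 200 mm long lying on the bench to the right. Origin at its underside.
- mouth (a point): Centre of the rim of the open steel jar held in the cradle; turns with it, z out of the mouth. The jar is slightly flared: 92 mm outer diameter at the bottom, 124 mm at the rim, 105 mm high, wall 4 mm; upright, its rim is 50 mm above the pivot axis (215 mm above the bench).

How it is judged:
By the outcome, as a careful person would: the job done as asked, in the order asked, and still so for the second after the job is handed in, with the robot touching nothing.
It also fails if it takes over 72 s, if anything falls off the work surface, if the arm or the gripper's body presses on something with over 40 N, if the wrist force passes 120 N, or if a joint passes its speed limit or range.

## Working session

There is one attempt and no reset: what is moved stays moved. The work goes in short steps, Python scripts to look and compute and a tool call to move; the robot and the scene stay as the last step left them, time stands still between calls to the robot, and variables do not carry over. Pictures are saved under pics/ and viewed, about 8 in all and at most 12, crops included, and the job is handed in when it is done.

Besides the shell and the picture viewer there is one more tool, called after "Call:" as a command line: name --argument value ..., lists and objects as JSON in quotes. apply_moves: Moves the arm, as the interface text tells. Its arguments: {"type":"object","properties":{"motion":{"type":"array"},"squeeze":{"type":"number"}},"required":["motion"]}

```bash
mkdir -p pics; ls
cat > h.py <<'E'
import numpy as np, cv2
from rig import telemetry, get_image, camera_params, close_job, env
def cam(n):
    p=camera_params(n);K=np.array([[p['fx'],0,p['cx']],[0,p['fy'],p['cy']],[0,0,1.]])
    R=cv2.Rodrigues(np.array(p['rvec'],float))[0];return K,np.array(p['D'],float),R,np.array(p['tvec'],float).ravel()
def plane(c,uv,z):
    K,D,R,t=c;uv=np.array(uv,float).reshape(-1,1,2)
    n=cv2.undistortPoints(uv,K,D).reshape(-1,2);d=np.c_[n,np.ones(len(n))]@R;o=-R.T@t
    return o+d*((np.asarray(z)-o[2])/d[:,2])[:,None]
def cloud(c,depth):
    K,D,R,t=c;v,u=np.mgrid[:480,:640];n=cv2.undistortPoints(np.stack([u,v],-1).reshape(-1,1,2).astype(float),K,D).reshape(-1,2)
    P=(np.c_[n,np.ones(len(n))]*depth.reshape(-1,1)-t)@R;return P.reshape(480,640,3)
def proj(c,P):
    K,D,R,t=c;return cv2.projectPoints(np.array(P,float).reshape(-1,1,3),cv2.Rodrigues(R)[0],t,K,D)[0].reshape(-1,2)
E
python3 - <<'E'
from h import *
for n in ['top','scene']:
    im,d=get_image(n);cv2.imwrite(f'pics/{n}0.png',im[:,:,::-1]);np.savez(f'{n}0.npz',im=im,d=d)
    c=cam(n);print(n,-c[2].T@c[3],c[0][0,0],c[1])
s=telemetry.observe();print(s)
E
```

```text
pics
top [ 0.31402802 -0.03442444  1.34298628] 539.4781305428002 [-0.10426048  0.          0.          0.          0.        ]
scene [ 1.32766442 -0.07772608  1.22643517] 494.86949425433386 [-0.11657095  0.          0.          0.          0.        ]
{'time_s': 0.1, 'q': array([ 5.15483713e+01,  2.18379343e+01,  7.43783402e+01, -1.22000675e-03,
        8.38588855e+01, -1.23354500e+01]), 'qvel': array([ 0.00077331, -0.03725213, -0.11759117,  0.00455607, -0.08072776,
       -0.01466329]), 'joint_efforts': array([ 3.07344722e-03, -4.49212503e+01, -2.31657529e+01, -1.56250708e-04,
        3.62816943e-03,  1.56314343e-05]), 'position': array([0.24195898, 0.49365481, 0.24777816]), 'tool_rot': array([[-8.97904219e-01,  4.40190157e-01, -7.99161707e-04],
       [ 4.40190806e-01,  8.97903654e-01, -1.04047171e-03],
       [ 2.59564811e-04, -1.28602758e-03, -9.99999139e-01]]), 'ft_force': array([-0.20447308,  0.62164883, -0.23430989]), 'wrist_torque': array([-0.02213402, -0.05641558, -0.01668361]), 'grip_width': 0.08524970763510405}
```

View pics/top0.png

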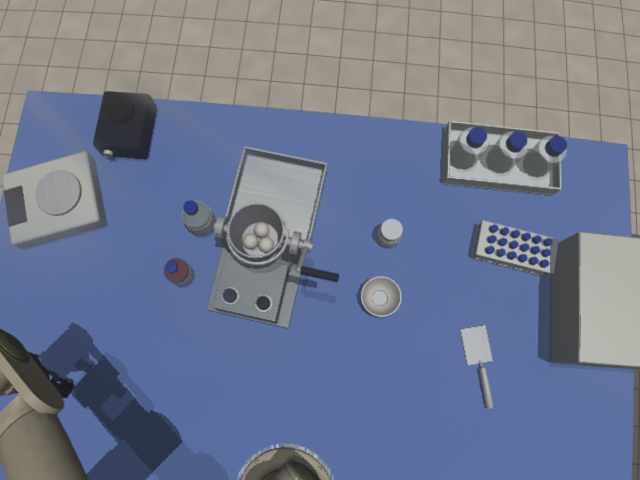

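View pics/scene0.png

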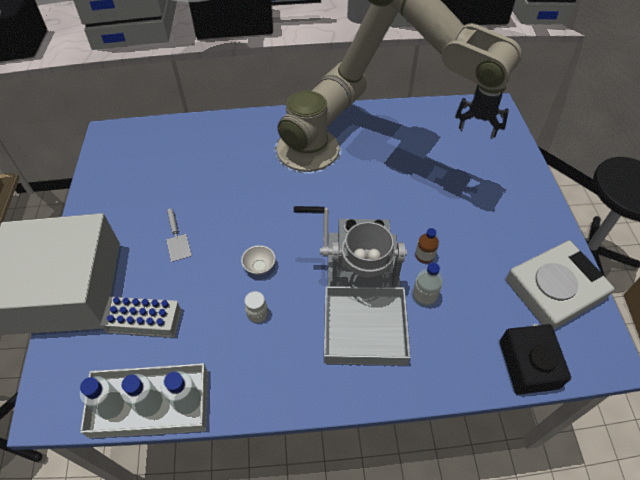

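Top view: key caps at about (230,296) and (264,303), handle from (300,268) to (338,277), jar with three balls at (258,236), tray beyond. The scene view agrees. Next I measure the stand's pose.

Run:
```python
from h import *
z=np.load('top0.npz');im,d=z['im'],z['d'];c=cam('top');P=cloud(c,d)
g=im.max(2)
def blobs(x0,x1,y0,y1,th=60,minA=60):
    m=np.zeros(g.shape,np.uint8);m[y0:y1,x0:x1]=(g[y0:y1,x0:x1]<th)*255
    n,l,s,ce=cv2.connectedComponentsWithStats(m)
    return [(ce[i],s[i],l==i) for i in range(1,n) if s[i,4]>=minA]
K=[]
for ce,s,m in blobs(215,285,280,318):
    K.append(plane(c,ce,.112)[0]);print('key',ce,s,K[-1],np.nanmedian(P[m],0))
for ce,s,m in blobs(292,345,258,290):
    pts=np.argwhere(m)[:,::-1].astype(float);r=cv2.minAreaRect(pts.astype(np.float32));print('handle',ce,s,r,plane(c,ce,.253),np.median(P[m],0))
    H=plane(c,ce,.251)[0]
K=sorted(K,key=lambda k:-k[1])
yv=K[0]-K[1];print('dist',np.linalg.norm(yv));yv/=np.linalg.norm(yv)
# tray: points with height ~.05 rim; 
x=np.array([yv[1],-yv[0],0]);print('yaw',np.degrees(np.arctan2(x[1],x[0])))
O=(K[0]+K[1])/2+.14*x;O[2]=0;print('O',O)
print('handle in stand',(H-O)@x,(H-O)@yv)
R=np.c_[x,yv,[0,0,1]]
Q=(P-O)@R
# uprights tops
m=(abs(Q[...,2]-.184)<.006)&(abs(abs(Q[...,1])-.086)<.012)&(abs(Q[...,0])<.04)
for s in(1,-1):
    q=Q[m&(Q[...,1]*s>0)];print('upr',len(q),q.mean(0) if len(q) else 0)
m=(abs(Q[...,2]-.088)<.006)&(Q[...,0]<-.03)&(Q[...,0]>-.22)&(abs(Q[...,1])<.1)
q=Q[m];print('deck',np.percentile(q,[1,50,99],axis=0))
m=(abs(Q[...,2]-.215)<.006)&(np.hypot(Q[...,0],Q[...,1])<.085);q=Q[m];print('rim',len(q),np.percentile(q,[1,99],axis=0))
m=(abs(Q[...,2]-.05)<.006)&(Q[...,0]>.03)&(Q[...,0]<.3)&(abs(Q[...,1])<.14);q=Q[m];print('tray',len(q),np.percentile(q,[1,99],axis=0))
```

```text
handle [318.06993007 273.82517483] [301 267  37  14 143] ((319.027099609375, 273.8754577636719), (36.45292663574219, 6.627805233001709), 12.264774322509766) [[ 0.49532577 -0.02828291  0.253     ]] [ 0.49400203 -0.02781176  0.25598125]Traceback (most recent call last):
  File "<stdin>", line 15, in <module>
IndexError: list index out of range
```

Run:
```python
from h import *
z=np.load('top0.npz');im,d=z['im'],z['d'];c=cam('top');P=cloud(c,d)
print(im[290:303:3,222:240:3].max(2)); print(P[290:303:3,222:240:3,2].round(3))
g=im.max(2)
m=np.zeros(g.shape,np.uint8);m[280:316,215:282]=(g[280:316,215:282]<75)*255
n,l,s,ce=cv2.connectedComponentsWithStats(m);print(s,ce)
K=[]
for i in range(1,n):
    if s[i,4]>60: K.append(plane(c,ce[i],.112)[0])
m=np.zeros(g.shape,np.uint8);m[258:290,292:345]=(g[258:290,292:345]<60)
pts=np.argwhere(m)[:,::-1].astype(np.float32);r=cv2.minAreaRect(pts)
H=plane(c,r[0],.251)[0]
K=sorted(K,key=lambda k:-k[1]);print(K)
yv=K[0]-K[1];yv[2]=0;print('dist',np.linalg.norm(yv));yv/=np.linalg.norm(yv)
x=np.array([yv[1],-yv[0],0]);print('yaw',np.degrees(np.arctan2(x[1],x[0])))
O=(K[0]+K[1])/2+.14*x;O[2]=0;print('O',O)
print('handle in stand',(H-O)@x,(H-O)@yv)
R=np.c_[x,yv,[0,0,1]]
np.savez('stand.npz',O=O,R=R)
Q=(P-O)@R
m=(abs(Q[...,2]-.184)<.006)&(abs(abs(Q[...,1])-.086)<.012)&(abs(Q[...,0])<.04)
for sg in(1,-1):
    q=Q[m&(Q[...,1]*sg>0)];print('upr',len(q),q.mean(0) if len(q) else 0)
def ext(n,m): q=Q[m];print(n,len(q),np.percentile(q,[1,50,99],axis=0).round(4).tolist())
X,Y,Z=Q[...,0],Q[...,1],Q[...,2]
ext('deck',(abs(Z-.088)<.006)&(X<-.03)&(X>-.22)&(abs(Y)<.1))
ext('rim',(abs(Z-.215)<.006)&(np.hypot(X,Y)<.085))
ext('tray',(abs(Z-.05)<.006)&(X>.03)&(X<.3)&(abs(Y)<.14))
```

```text
[[133  79  73  71 104 150]
 [116  78  78  76  71 149]
 [131  80  80  79  77 142]
 [149  79  82  81  72 164]
 [133 158 121 104 167 133]]
[[0.085 0.112 0.106 0.111 0.089 0.089]
 [0.087 0.11  0.119 0.113 0.113 0.09 ]
 [0.094 0.108 0.111 0.11  0.111 0.089]
 [0.091 0.106 0.112 0.112 0.103 0.095]
 [0.081 0.092 0.092 0.091 0.092 0.084]]
[[     0      0    640    480 307022]
 [   227    289      9     12     28]
 [   257    297     13     13    129]
 [   277    297      5     19     21]] [[319.5345187  239.46409052]
 [232.28571429 292.75      ]
 [262.81395349 302.62790698]
 [279.33333333 305.71428571]]
[array([0.44000248, 0.09207587, 0.112     ])]Traceback (most recent call last):
  File "<stdin>", line 14, in <module>
IndexError: list index out of range
```

Run:
```python
from h import *
z=np.load('top0.npz');im,d=z['im'],z['d'];c=cam('top');P=cloud(c,d)
g=im.max(2)
K=[]
for (u,v) in[(230,296),(263,303)]:
    m=np.zeros(g.shape,np.uint8);cv2.circle(m,(u,v),11,1,-1);m&=(g<98).astype(np.uint8)
    n,l,s,ce=cv2.connectedComponentsWithStats(m);i=1+np.argmax(s[1:,4]);print(s[i],ce[i]);K.append(plane(c,ce[i],.110)[0])
m=np.zeros(g.shape,np.uint8);m[258:290,292:345]=(g[258:290,292:345]<60)
pts=np.argwhere(m)[:,::-1].astype(np.float32);r=cv2.minAreaRect(pts)
H=plane(c,r[0],.251)[0]
print(K)
yv=K[0]-K[1];yv[2]=0;print('dist',np.linalg.norm(yv));yv/=np.linalg.norm(yv)
x=np.array([yv[1],-yv[0],0]);print('yaw',np.degrees(np.arctan2(x[1],x[0])))
O=(K[0]+K[1])/2+.14*x;O[2]=0;print('O',O)
print('handle in stand',(H-O)@x,(H-O)@yv)
R=np.c_[x,yv,[0,0,1]]
np.savez('stand.npz',O=O,R=R)
Q=(P-O)@R
X,Y,Z=Q[...,0],Q[...,1],Q[...,2]
def ext(n,m): q=Q[m];print(n,len(q),np.percentile(q,[1,50,99],axis=0).round(4).tolist())
for sg in(1,-1): ext('upr',(abs(Z-.184)<.008)&(abs(Y*sg-.086)<.012)&(abs(X)<.04))
ext('deck',(abs(Z-.088)<.006)&(X<-.03)&(X>-.22)&(abs(Y)<.1))
ext('rim',(abs(Z-.215)<.006)&(np.hypot(X,Y)<.085))
ext('tray',(abs(Z-.05)<.006)&(X>.03)&(X<.3)&(abs(Y)<.14))
for n,b in dict(tray=[(244,150),(327,161),(290,325),(209,312)]).items(): print((plane(c,b,[.05,.05,.088,.088])-O)@R)
# tall rays near handle / bystanders
for n,uv,h in[('dish',(381,297),.04),('pj',(391,231),.08),('bA',(190,208),.15),('bB',(171,267),.12)]: 
    p=plane(c,uv,h)[0];print(n,p,(p-O)@R)
```

```text
[223 289  14  13 147] [229.38095238 295.03401361]
[256 296  14  14 148] [262.76351351 302.52702703]
[array([0.44996092, 0.17110868, 0.11      ]), array([0.44042626, 0.09242319, 0.11      ])]
dist 0.0792610651482027
yaw -6.909089736857195
O [0.58417695 0.11492473 0.        ]
handle in stand -0.07032927043013976 -0.15474288434050784
upr 148 [[-0.0214, 0.0775, 0.1769], [-0.0014, 0.0848, 0.1863], [0.0228, 0.0946, 0.1917]]
upr 142 [[-0.021, -0.0924, 0.1769], [-0.0017, -0.085, 0.1861], [0.0227, -0.0764, 0.1918]]
deck 3057 [[-0.1732, -0.0721, 0.0826], [-0.1044, 0.0001, 0.0877], [-0.0403, 0.0742, 0.0932]]
rim 379 [[-0.0591, -0.0588, 0.2093], [0.0077, 0.0103, 0.2136], [0.0614, 0.0623, 0.2185]]
tray 488 [[0.0381, -0.1086, 0.0443], [0.1929, -0.0156, 0.0486], [0.2473, 0.138, 0.0547]]
[[ 0.23560624  0.106537    0.05      ]
 [ 0.25151586 -0.10789723  0.05      ]
 [-0.17508534 -0.1108478   0.088     ]
 [-0.18714925  0.08052172  0.088     ]]
dish [ 0.48864648 -0.18456698  0.04      ] [-0.0588096  -0.30880865  0.04      ]
pj [ 0.6452531  -0.19284187  0.08      ] [ 0.09765522 -0.29818457  0.08      ]
bA [0.63710761 0.28184409 0.15      ] [0.03246684 0.17207449 0.15      ]
bB [0.50001736 0.31352736 0.12      ] [-0.10743921  0.18703651  0.12      ]
```

Call:
apply_moves --motion '[{"tx":-3,"ty":-1.8,"turn":6.5,"jaw":-1},{"tx":-6,"ty":-3.6,"turn":13,"jaw":-1},{"tx":-9,"ty":-5.4,"turn":19.5,"jaw":-1},{"tx":-12,"ty":-7.2,"turn":26,"jaw":-1},{"tx":-15,"ty":-9,"turn":32,"jaw":-1}]'

```text
invalid input
```

```bash
cat >> h.py <<'E'
z_=np.load('stand.npz') if __import__('os').path.exists('stand.npz') else None
def to(sx,sy,sz,yaw=-6.9):
    "stand-frame TCP target (m) -> cm shift in tool axes, turn"
    s=telemetry.observe();O,R=z_['O'],z_['R'];p=O+R@np.array([sx,sy,sz]);T=np.array(s['tool_rot']);d=T.T@(p-s['position'])*100
    a=np.degrees(np.arctan2(T[1,1],T[0,1]));tn=-(yaw-a);tn=(tn+90)%180-90
    print('t',round(s['time_s'],2),'now stand',((s['position']-O)@R).round(4),'F',np.round(s['ft_force'],2),'w',round(s['grip_width'],4),'| move',d.round(2),'turn',round(tn,1),'tilt',T[:,2].round(3))
E
python3 -c "
from h import *
print(env.tip_extent);to(-.14,.04,.16)"
```

```text
0.017
t 0.1 now stand [-0.3853  0.3348  0.2478] F [-0.2   0.62 -0.23] w 0.0852 | move [-32.86 -19.76   8.79] turn 70.8 tilt [-0.001 -0.001 -1.   ]
```

Call:
apply_moves --motion '[{"tx":-3,"ty":-1.8,"tz":0,"turn":6.5,"jaw":-1},{"tx":-6,"ty":-3.6,"tz":0,"turn":13,"jaw":-1},{"tx":-9,"ty":-5.4,"tz":0,"turn":19.5,"jaw":-1},{"tx":-12,"ty":-7.2,"tz":0,"turn":26,"jaw":-1},{"tx":-15,"ty":-9,"tz":0,"turn":32,"jaw":-1}]' --squeeze 40

```text
time_s: 0.52
position: [0.3374, 0.3453, 0.2476]
tool_rot: [[-0.524, 0.852, -0.001], [0.852, 0.524, -0.001], [-0.0, -0.002, -1.0]]
ft_force: [0.6, 0.2, -0.3]
grip_width: 0.0257
```

```bash
python3 -c "
from h import *
to(-.14,.04,.16)"
```

```text
t 0.52 now stand [-0.2727  0.199   0.2476] F [ 0.58  0.24 -0.26] w 0.0257 | move [-20.7    0.5    8.77] turn 38.5 tilt [-0.001 -0.001 -1.   ]
```

Call:
apply_moves --motion '[{"tx":-4,"ty":0.1,"tz":0,"turn":7,"jaw":-1},{"tx":-8,"ty":0.2,"tz":0,"turn":14,"jaw":-1},{"tx":-12,"ty":0.3,"tz":1,"turn":21,"jaw":-1},{"tx":-16,"ty":0.4,"tz":3,"turn":28,"jaw":-1},{"tx":-19,"ty":0.5,"tz":5.5,"turn":34,"jaw":-1}]'

```text
time_s: 0.93
position: [0.4426, 0.1842, 0.1935]
tool_rot: [[0.049, 0.999, 0.003], [0.999, -0.049, -0.001], [-0.001, 0.003, -1.0]]
ft_force: [0.9, -0.3, 0.4]
grip_width: -0.0001
```

```bash
python3 -c "
from h import *
to(-.14,.04,.135)"
```

```text
t 0.93 now stand [-0.1489  0.0518  0.1935] F [ 0.92 -0.26  0.37] w -0.0001 | move [-1.23  0.79  5.86] turn 4.1 tilt [ 0.003 -0.001 -1.   ]
```

Call:
apply_moves --motion '[{"tx":-0.7,"ty":0.4,"tz":2,"turn":4.1,"jaw":-1},{"tx":-1.23,"ty":0.79,"tz":4,"turn":4.1,"jaw":-1},{"tx":-1.23,"ty":0.79,"tz":5.2,"turn":4.1,"jaw":-1},{"tx":-1.23,"ty":0.79,"tz":5.8,"turn":4.1,"jaw":-1},{"tx":-1.23,"ty":0.79,"tz":5.8,"turn":4.1,"jaw":-1}]'

```text
time_s: 1.35
position: [0.4494, 0.1714, 0.1344]
tool_rot: [[0.12, 0.993, -0.0], [0.993, -0.12, -0.001], [-0.001, -0.0, -1.0]]
ft_force: [-0.1, -0.0, 0.1]
grip_width: 0.0001
```

```bash
python3 -c "
from h import *
to(-.14,.04,.128)"
```

```text
t 1.35 now stand [-0.1406  0.0399  0.1344] F [-0.1  -0.02  0.12] w 0.0001 | move [0.01 0.06 0.64] turn -0.0 tilt [-0.    -0.001 -1.   ]
```

Call:
apply_moves --motion '[{"tx":0,"ty":0,"tz":0.2,"turn":0,"jaw":-1},{"tx":0,"ty":0,"tz":0.4,"turn":0,"jaw":-1},{"tx":0,"ty":0,"tz":0.55,"turn":0,"jaw":-1},{"tx":0,"ty":0,"tz":0.7,"turn":0,"jaw":-1},{"tx":0,"ty":0,"tz":0.7,"turn":0,"jaw":-1}]'

```text
time_s: 1.77
position: [0.4496, 0.1717, 0.1281]
tool_rot: [[0.12, 0.993, 0.001], [0.993, -0.12, -0.001], [-0.001, 0.001, -1.0]]
ft_force: [-2.3, -0.5, 7.7]
grip_width: 0.0002
```

Left key already gives 7.7 N at about 1 mm: the latch signature. I continue and watch the force fade.

Call:
apply_moves --motion '[{"tx":0,"ty":0,"tz":0.1,"turn":0,"jaw":-1},{"tx":0,"ty":0,"tz":0.2,"turn":0,"jaw":-1},{"tx":0,"ty":0,"tz":0.3,"turn":0,"jaw":-1},{"tx":0,"ty":0,"tz":0.4,"turn":0,"jaw":-1},{"tx":0,"ty":0,"tz":0.4,"turn":0,"jaw":-1}]'

```text
time_s: 2.18
position: [0.4496, 0.1718, 0.1248]
tool_rot: [[0.12, 0.993, 0.002], [0.993, -0.12, -0.001], [-0.001, 0.002, -1.0]]
ft_force: [-2.4, -0.7, 6.3]
grip_width: -0.0
```

Force fell from 7.7 to 6.3 N over 3 mm, so this is the latch key. I press it on through the snap.

Call:
apply_moves --motion '[{"tx":0,"ty":0,"tz":0.2,"turn":0,"jaw":-1},{"tx":0,"ty":0,"tz":0.4,"turn":0,"jaw":-1},{"tx":0,"ty":0,"tz":0.55,"turn":0,"jaw":-1},{"tx":0,"ty":0,"tz":0.7,"turn":0,"jaw":-1},{"tx":0,"ty":0,"tz":0.8,"turn":0,"jaw":-1}]'

```text
time_s: 2.6
position: [0.4496, 0.1718, 0.1167]
tool_rot: [[0.12, 0.993, 0.002], [0.993, -0.12, -0.001], [-0.001, 0.002, -1.0]]
ft_force: [0.4, -0.9, 0.4]
grip_width: -0.0001
```

Call:
apply_moves --motion '[{"tx":0,"ty":0,"tz":0.1,"turn":0,"jaw":-1},{"tx":0,"ty":0,"tz":0.2,"turn":0,"jaw":-1},{"tx":0,"ty":0,"tz":0.2,"turn":0,"jaw":-1}]'

```text
time_s: 2.85
position: [0.4498, 0.1719, 0.115]
tool_rot: [[0.12, 0.993, 0.003], [0.993, -0.12, -0.001], [-0.001, 0.003, -1.0]]
ft_force: [-0.6, -0.1, 3.9]
grip_width: -0.0
```

```bash
python3 -c "
from h import *
to(-.14,.04,.128)"
```

```text
t 2.85 now stand [-0.1403  0.0404  0.115 ] F [-0.65 -0.1   3.93] w -0.0 | move [-0.04  0.03 -1.3 ] turn 0.0 tilt [ 0.003 -0.001 -1.   ]
```

Call:
apply_moves --motion '[{"tx":0,"ty":0,"tz":-2,"turn":0,"jaw":-1},{"tx":0,"ty":0,"tz":-6,"turn":0,"jaw":-1},{"tx":0,"ty":0,"tz":-10,"turn":0,"jaw":-1},{"tx":0,"ty":0,"tz":-14,"turn":0,"jaw":-0.5},{"tx":-1,"ty":0.5,"tz":-18,"turn":0,"jaw":0}]'

```text
time_s: 3.27
position: [0.4521, 0.1623, 0.2971]
tool_rot: [[0.118, 0.993, 0.003], [0.993, -0.118, -0.0], [-0.0, 0.003, -1.0]]
ft_force: [1.1, 0.8, -0.2]
grip_width: 0.0233
```

```bash
python3 -c "
from h import *
to(-.07,-.16,.33)
im,d=get_image('top');c=cam('top');P=(cloud(c,d)-z_['O'])@z_['R']
for y in(.04,-.04):
    m=np.hypot(P[...,0]+.14,P[...,1]-y)<.011;print(y,m.sum(),np.median(P[m],0))
"
```

```text
t 3.27 now stand [-0.1368  0.0312  0.2971] F [ 1.08  0.79 -0.17] w 0.0233 | move [-19.14   6.64  -3.27] turn 0.1 tilt [ 0.003 -0.    -1.   ]
0.04 175 [-0.14049021  0.04011169  0.57912956]
-0.04 233 [-0.14008354 -0.03721173  0.54960782]
```

Call:
apply_moves --motion '[{"tx":-3,"ty":1,"tz":-2,"turn":0,"jaw":0},{"tx":-7,"ty":2.4,"tz":-3.3,"turn":0,"jaw":0},{"tx":-11,"ty":3.8,"tz":-3.3,"turn":0,"jaw":0},{"tx":-15,"ty":5.2,"tz":-3.3,"turn":0,"jaw":0},{"tx":-18,"ty":6.5,"tz":-3.3,"turn":0,"jaw":0}]'

```text
time_s: 3.73
position: [0.4977, -0.0279, 0.3386]
tool_rot: [[0.119, 0.993, 0.017], [0.993, -0.119, -0.001], [0.001, 0.017, -1.0]]
ft_force: [1.3, 0.8, -0.0]
grip_width: 0.0425
```

```bash
python3 -c "
from h import *
to(-.071,-.16,.27)
im,d=get_image('top');c=cam('top');P=(cloud(c,d)-z_['O'])@z_['R']
for y in(.04,-.04):
    m=np.hypot(P[...,0]+.14,P[...,1]-y)<.011;print(y,m.sum(),np.median(P[m],0))
im,d=get_image('scene');c=cam('scene');cv2.imwrite('pics/s1.png',cv2.resize(im[170:370,270:450,::-1],None,fx=3,fy=3))
"
```

```text
t 3.73 now stand [-0.0686 -0.1522  0.3386] F [ 1.32  0.77 -0.01] w 0.0425 | move [-0.79 -0.35  6.85] turn 0.1 tilt [ 0.017 -0.001 -1.   ]
0.04 69 [-0.14006567  0.0399168   0.09797814]
-0.04 0 [nan nan nan]
  return _methods._mean(a, axis=axis, dtype=dtype,
  ret = um.true_divide(
```

Call:
apply_moves --motion '[{"tx":-0.7,"ty":-0.3,"tz":1,"turn":0,"jaw":0},{"tx":-0.7,"ty":-0.3,"tz":3.5,"turn":0,"jaw":0},{"tx":-0.7,"ty":-0.3,"tz":6,"turn":0,"jaw":0},{"tx":-0.7,"ty":-0.3,"tz":8,"turn":0,"jaw":0},{"tx":-0.7,"ty":-0.3,"tz":8.6,"turn":0,"jaw":0}]'

```text
time_s: 4.25
position: [0.4951, -0.0363, 0.2483]
tool_rot: [[0.125, 0.992, 0.01], [0.992, -0.125, 0.001], [0.002, 0.01, -1.0]]
ft_force: [-0.6, -0.3, 0.0]
grip_width: 0.0425
```

```bash
python3 -c "
from h import *
to(-.071,-.16,.25)
im,d=get_image('scene');c=cam('scene');cv2.imwrite('pics/s2.png',cv2.resize(im[170:370,270:450,::-1],None,fx=3,fy=3))
"
```

```text
t 4.25 now stand [-0.0702 -0.1608  0.2483] F [-0.6  -0.25  0.05] w 0.0425 | move [ 0.08 -0.08 -0.17] turn -0.3 tilt [ 0.01   0.001 -1.   ]
```

View pics/s2.png

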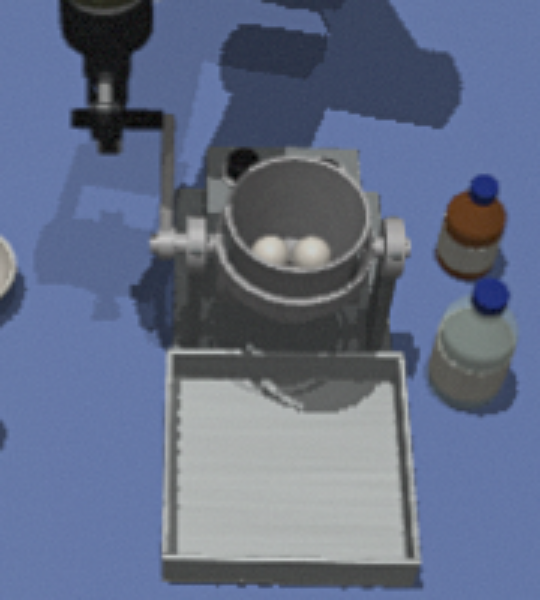

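```bash
cat >> h.py <<'E'
def arc(ths,off):
    s=telemetry.observe();O,R=z_['O'],z_['R'];T=np.array(s['tool_rot'])
    print('t',round(s['time_s'],2),'stand',((s['position']-O)@R).round(4),'F',(R.T@s['ft_force']).round(1))
    for th in ths:
        f=th-np.radians(40);p=O+R@np.array([.11*np.sin(f)+off,-.16,.166+.11*np.cos(f)])
        print(round(th,2),(T.T@(p-s['position'])*100).round(2))
E
python3 -c "
from h import *
arc([0,.1,.2,.3,.4,.5],.005)"
```

```text
t 4.3 stand [-0.0699 -0.1609  0.2489] F [-0.1 -0.1 -0.4]
0 [ 0.09  0.42 -0.13]
0.1 [ 0.09  1.3  -0.79]
0.2 [ 0.1   2.25 -1.35]
0.3 [ 0.1   3.24 -1.82]
0.4 [ 0.11  4.28 -2.18]
0.5 [ 0.11  5.35 -2.44]
```

Call:
apply_moves --motion '[{"tx":0.1,"ty":0,"tz":0,"turn":0,"jaw":-0.35},{"tx":0.1,"ty":0.42,"tz":-0.13,"turn":0,"jaw":-0.35},{"tx":0.1,"ty":0.85,"tz":-0.5,"turn":0,"jaw":-0.35},{"tx":0.1,"ty":1.3,"tz":-0.8,"turn":0,"jaw":-0.35},{"tx":0.1,"ty":1.8,"tz":-1.1,"turn":0,"jaw":-0.35}]'

```text
time_s: 4.72
position: [0.513, -0.0373, 0.2615]
tool_rot: [[0.124, 0.992, 0.01], [0.992, -0.124, 0.0], [0.002, 0.009, -1.0]]
ft_force: [-7.8, 2.0, 5.5]
grip_width: 0.0277
```

```bash
python3 -c "
from h import *
arc([.25,.35,.45,.55,.65],.005)"
```

```text
t 4.72 stand [-0.0523 -0.1597  0.2615] F [-7.9  1.   5.5]
0.25 [-0.02  0.97 -0.36]
0.35 [-0.02  1.99 -0.77]
0.45 [-0.01  3.04 -1.08]
0.55 [-0.01  4.12 -1.29]
0.65 [-0.    5.22 -1.39]
```

Call:
apply_moves --motion '[{"tx":0,"ty":0.97,"tz":-0.4,"turn":0,"jaw":-0.35},{"tx":0,"ty":2,"tz":-0.8,"turn":0,"jaw":-0.35},{"tx":0,"ty":3.05,"tz":-1.1,"turn":0,"jaw":-0.35},{"tx":0,"ty":4.1,"tz":-1.3,"turn":0,"jaw":-0.35},{"tx":0,"ty":5.2,"tz":-1.4,"turn":0,"jaw":-0.35}]'

```text
time_s: 5.13
position: [0.5651, -0.0439, 0.2777]
tool_rot: [[0.124, 0.992, 0.011], [0.992, -0.124, -0.0], [0.001, 0.011, -1.0]]
ft_force: [-3.8, 0.8, 2.1]
grip_width: 0.0277
```

```bash
python3 -c "
from h import *
arc([.7,.8,.9,1.0,1.1],.005)"
```

```text
t 5.13 stand [ 2.000e-04 -1.599e-01  2.777e-01] F [-3.8  0.4  2.1]
0.7 [-0.    0.5   0.18]
0.8 [-0.    1.6   0.25]
0.9 [0.   2.68 0.42]
1.0 [0.01 3.74 0.71]
1.1 [0.01 4.77 1.1 ]
```

Call:
apply_moves --motion '[{"tx":0,"ty":0.5,"tz":0.1,"turn":0,"jaw":-0.35},{"tx":0,"ty":1.3,"tz":0.2,"turn":0,"jaw":-0.35},{"tx":0,"ty":2.1,"tz":0.3,"turn":0,"jaw":-0.35},{"tx":0,"ty":2.9,"tz":0.5,"turn":0,"jaw":-0.35},{"tx":0,"ty":3.7,"tz":0.7,"turn":0,"jaw":-0.35}]'

```text
time_s: 5.55
position: [0.6026, -0.0485, 0.271]
tool_rot: [[0.124, 0.992, 0.011], [0.992, -0.124, -0.0], [0.001, 0.011, -1.0]]
ft_force: [-4.1, 0.8, 3.0]
grip_width: 0.028
```

```bash
python3 -c "
from h import *
arc([1.05,1.1,1.15,1.2,1.25,1.3],.005)"
```

```text
t 5.55 stand [ 0.0379 -0.1601  0.271 ] F [-4.2  0.3  3. ]
1.05 [0.01 0.5  0.18]
1.1 [0.01 1.01 0.39]
1.15 [0.01 1.51 0.62]
1.2 [0.01 1.99 0.88]
1.25 [0.02 2.46 1.16]
1.3 [0.02 2.92 1.47]
```

Call:
apply_moves --motion '[{"tx":0,"ty":0.5,"tz":0.2,"turn":0,"jaw":-0.35},{"tx":0,"ty":1,"tz":0.4,"turn":0,"jaw":-0.35},{"tx":0,"ty":1.5,"tz":0.62,"turn":0,"jaw":-0.35},{"tx":0,"ty":2,"tz":0.9,"turn":0,"jaw":-0.35},{"tx":0,"ty":2.46,"tz":1.16,"turn":0,"jaw":-0.35}]'

```text
time_s: 5.97
position: [0.6275, -0.0517, 0.2594]
tool_rot: [[0.124, 0.992, 0.011], [0.992, -0.124, -0.0], [0.001, 0.011, -1.0]]
ft_force: [-3.0, 0.4, 2.1]
grip_width: 0.0276
```

```bash
python3 -c "
from h import *
arc([1.3,1.35,1.4,1.45,1.5,1.55],.005)"
```

```text
t 5.97 stand [ 0.0631 -0.1602  0.2594] F [-3.1  0.1  2.1]
1.3 [0.02 0.42 0.27]
1.35 [0.02 0.86 0.6 ]
1.4 [0.02 1.29 0.95]
1.45 [0.02 1.69 1.32]
1.5 [0.02 2.08 1.71]
1.55 [0.02 2.45 2.12]
```

Call:
apply_moves --motion '[{"tx":0,"ty":0.42,"tz":0.27,"turn":0,"jaw":-0.35},{"tx":0,"ty":0.86,"tz":0.6,"turn":0,"jaw":-0.35},{"tx":0,"ty":1.3,"tz":0.95,"turn":0,"jaw":-0.35},{"tx":0,"ty":1.7,"tz":1.32,"turn":0,"jaw":-0.35},{"tx":0,"ty":2.1,"tz":1.7,"turn":0,"jaw":-0.35}]'

```text
time_s: 6.38
position: [0.6489, -0.0543, 0.2422]
tool_rot: [[0.124, 0.992, 0.011], [0.992, -0.124, -0.0], [0.001, 0.011, -1.0]]
ft_force: [-4.2, -0.5, 1.7]
grip_width: 0.0273
```

```bash
python3 -c "
from h import *
arc([1.55,1.6,1.65,1.7,1.73],.005)"
```

```text
t 6.38 stand [ 0.0846 -0.1602  0.2422] F [-4.1 -1.   1.7]
1.55 [0.02 0.31 0.38]
1.6 [0.02 0.66 0.8 ]
1.65 [0.02 0.99 1.25]
1.7 [0.03 1.29 1.71]
1.73 [0.03 1.46 1.99]
```

Call:
apply_moves --motion '[{"tx":0,"ty":0.31,"tz":0.38,"turn":0,"jaw":-0.35},{"tx":0,"ty":0.66,"tz":0.8,"turn":0,"jaw":-0.35},{"tx":0,"ty":1,"tz":1.25,"turn":0,"jaw":-0.35},{"tx":0,"ty":1.3,"tz":1.7,"turn":0,"jaw":-0.35},{"tx":0,"ty":1.4,"tz":1.85,"turn":0,"jaw":-0.35}]'

```text
time_s: 6.8
position: [0.6633, -0.0561, 0.2226]
tool_rot: [[0.124, 0.992, 0.01], [0.992, -0.124, 0.0], [0.001, 0.01, -1.0]]
ft_force: [-2.7, 0.7, 0.6]
grip_width: 0.028
```

Call:
apply_moves --motion '[{"tx":0,"ty":0,"tz":0,"turn":0,"jaw":-0.35},{"tx":0,"ty":0,"tz":0,"turn":0,"jaw":-0.35},{"tx":0,"ty":0,"tz":0,"turn":0,"jaw":-0.35},{"tx":0,"ty":0,"tz":0,"turn":0,"jaw":-0.35},{"tx":0,"ty":0,"tz":0,"turn":0,"jaw":-0.35}]'

```text
time_s: 7.22
position: [0.6634, -0.0561, 0.2228]
tool_rot: [[0.124, 0.992, 0.01], [0.992, -0.124, 0.0], [0.001, 0.01, -1.0]]
ft_force: [0.1, 0.3, -0.2]
grip_width: 0.0277
```

```bash
python3 -c "
from h import *
arc([1.7,1.75],.005)
im,d=get_image('scene');cv2.imwrite('pics/s3.png',cv2.resize(im[170:370,250:450,::-1],None,fx=3,fy=3))
"
```

```text
t 7.22 stand [ 0.0992 -0.1603  0.2228] F [ 0.1  0.3 -0.2]
1.7 [ 0.03 -0.15 -0.25]
1.75 [0.03 0.13 0.23]
```

View pics/s3.png

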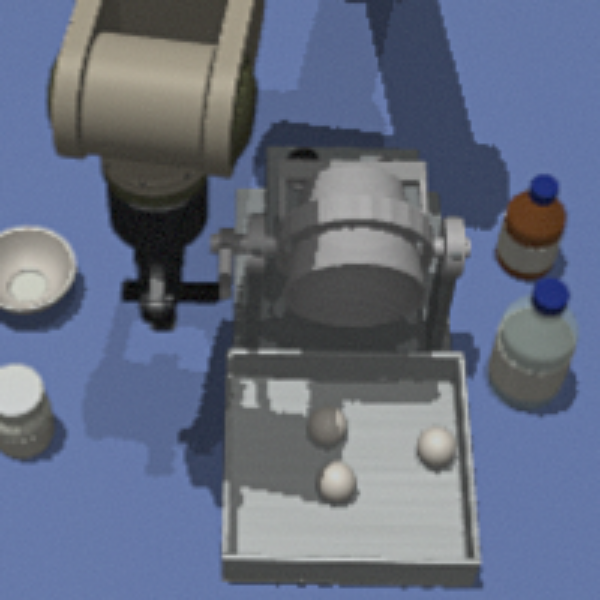

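All three balls lie in the tray, at crop (327,427), (436,447) and (337,482). The jar is tipped with its mouth down. Now I push the lever back.

```bash
python3 -c "
from h import *
arc([1.73,1.65,1.55,1.45,1.35,1.25],-.005)"
```

```text
t 7.27 stand [ 0.0992 -0.1603  0.2229] F [-0.8 -0.  -0.3]
1.73 [ 0.02 -0.98  0.03]
1.65 [ 0.02 -1.45 -0.71]
1.55 [ 0.02 -2.13 -1.58]
1.45 [ 0.02 -2.88 -2.38]
1.35 [ 0.02 -3.72 -3.1 ]
1.25 [ 0.01 -4.62 -3.73]
```

Call:
apply_moves --motion '[{"tx":0,"ty":-0.98,"tz":0,"turn":0,"jaw":-0.35},{"tx":0,"ty":-1.45,"tz":-0.7,"turn":0,"jaw":-0.35},{"tx":0,"ty":-2.1,"tz":-1.6,"turn":0,"jaw":-0.35},{"tx":0,"ty":-2.9,"tz":-2.4,"turn":0,"jaw":-0.35},{"tx":0,"ty":-3.7,"tz":-3.1,"turn":0,"jaw":-0.35}]'

```text
time_s: 7.68
position: [0.6263, -0.0516, 0.2551]
tool_rot: [[0.124, 0.992, 0.013], [0.992, -0.124, -0.001], [0.001, 0.013, -1.0]]
ft_force: [3.3, -1.7, 2.3]
grip_width: 0.0278
```

```bash
python3 -c "
from h import *
arc([1.25,1.15,1.05,.95,.85],-.005)"
```

```text
t 7.68 stand [ 0.0619 -0.1603  0.2551] F [ 3.5 -1.3  2.3]
1.25 [ 0.02 -0.91 -0.47]
1.15 [ 0.02 -1.87 -1.01]
1.05 [ 0.02 -2.87 -1.45]
0.95 [ 0.01 -3.92 -1.79]
0.85 [ 0.01 -4.99 -2.03]
```

Call:
apply_moves --motion '[{"tx":0,"ty":-0.9,"tz":-0.5,"turn":0,"jaw":-0.35},{"tx":0,"ty":-1.9,"tz":-1,"turn":0,"jaw":-0.35},{"tx":0,"ty":-2.9,"tz":-1.45,"turn":0,"jaw":-0.35},{"tx":0,"ty":-3.9,"tz":-1.8,"turn":0,"jaw":-0.35},{"tx":0,"ty":-5,"tz":-2,"turn":0,"jaw":-0.35}]'

```text
time_s: 8.1
position: [0.5754, -0.0453, 0.2752]
tool_rot: [[0.124, 0.992, 0.014], [0.992, -0.124, -0.001], [0.001, 0.014, -1.0]]
ft_force: [2.4, -0.3, 1.7]
grip_width: 0.0279
```

```bash
python3 -c "
from h import *
arc([.75,.65,.55,.45,.35],-.005)"
```

```text
t 8.1 stand [ 0.0106 -0.1601  0.2752] F [ 2.4 -0.   1.7]
0.75 [ 0.   -0.99 -0.08]
0.65 [-0.   -2.08 -0.1 ]
0.55 [-0.01 -3.18 -0.01]
0.45 [-0.01 -4.26  0.19]
0.35 [-0.02 -5.32  0.5 ]
```

Call:
apply_moves --motion '[{"tx":0,"ty":-1,"tz":-0.1,"turn":0,"jaw":-0.35},{"tx":0,"ty":-2.1,"tz":-0.1,"turn":0,"jaw":-0.35},{"tx":0,"ty":-3.2,"tz":0,"turn":0,"jaw":-0.35},{"tx":0,"ty":-4.2,"tz":0.2,"turn":0,"jaw":-0.35},{"tx":0,"ty":-5.2,"tz":0.45,"turn":0,"jaw":-0.35}]'

```text
time_s: 8.52
position: [0.5225, -0.0385, 0.27]
tool_rot: [[0.124, 0.992, 0.013], [0.992, -0.124, -0.001], [0.001, 0.013, -1.0]]
ft_force: [2.0, -1.0, 0.7]
grip_width: 0.0279
```

```bash
python3 -c "
from h import *
arc([.3,.25,.2,.15,.1,.05,0],-.005)"
```

```text
t 8.52 stand [-0.0428 -0.1597  0.27  ] F [ 2.1 -0.8  0.7]
0.3 [-0.03 -0.49  0.25]
0.25 [-0.03 -0.99  0.47]
0.2 [-0.03 -1.48  0.71]
0.15 [-0.04 -1.96  0.98]
0.1 [-0.04 -2.43  1.27]
0.05 [-0.04 -2.88  1.59]
0 [-0.04 -3.31  1.93]
```

Call:
apply_moves --motion '[{"tx":0,"ty":-0.5,"tz":0.25,"turn":0,"jaw":-0.35},{"tx":0,"ty":-1.2,"tz":0.6,"turn":0,"jaw":-0.35},{"tx":0,"ty":-2,"tz":1,"turn":0,"jaw":-0.35},{"tx":0,"ty":-2.65,"tz":1.4,"turn":0,"jaw":-0.35},{"tx":0,"ty":-3.1,"tz":1.75,"turn":0,"jaw":-0.35}]'

```text
time_s: 8.93
position: [0.4914, -0.0345, 0.2519]
tool_rot: [[0.124, 0.992, 0.014], [0.992, -0.124, -0.001], [0.001, 0.014, -1.0]]
ft_force: [18.3, -2.0, 11.3]
grip_width: 0.0276
```

```bash
python3 -c "
from h import *
arc([.05,0,-.05],-.005)"
```

```text
t 8.93 stand [-0.0741 -0.1595  0.2519] F [18.4  0.2 11.3]
0.05 [-0.05  0.27 -0.17]
0 [-0.05 -0.16  0.16]
-0.05 [-0.05 -0.58  0.52]
```

Force rose to 18 N, so the cradle is at its upright stop. I centre the jaws, open them and lift clear.

Call:
apply_moves --motion '[{"tx":0,"ty":0.3,"tz":0,"turn":0,"jaw":-0.3},{"tx":0,"ty":0.3,"tz":0,"turn":0,"jaw":0},{"tx":0,"ty":0.3,"tz":0,"turn":0,"jaw":0},{"tx":0,"ty":0.3,"tz":-0.5,"turn":0,"jaw":0},{"tx":0,"ty":0.3,"tz":-2,"turn":0,"jaw":0}]'

```text
time_s: 9.35
position: [0.4934, -0.0347, 0.2706]
tool_rot: [[0.124, 0.992, 0.009], [0.992, -0.124, 0.001], [0.002, 0.009, -1.0]]
ft_force: [-0.6, -0.4, -0.7]
grip_width: 0.0431
```

Call:
apply_moves --motion '[{"tx":0,"ty":0,"tz":-3,"turn":0,"jaw":0},{"tx":0,"ty":0,"tz":-6,"turn":0,"jaw":0},{"tx":0,"ty":0,"tz":-9,"turn":0,"jaw":0},{"tx":-3,"ty":-3,"tz":-9,"turn":0,"jaw":0},{"tx":-6,"ty":-6,"tz":-9,"turn":0,"jaw":0}]'

```text
time_s: 9.77
position: [0.4269, -0.0859, 0.3614]
tool_rot: [[0.121, 0.993, 0.012], [0.993, -0.121, -0.001], [0.001, 0.012, -1.0]]
ft_force: [0.4, -1.0, -0.0]
grip_width: 0.0425
```

Call:
apply_moves --motion '[{"tx":-4,"ty":-4,"tz":0,"turn":0,"jaw":0},{"tx":-8,"ty":-8,"tz":0,"turn":0,"jaw":0},{"tx":-11,"ty":-10,"tz":0,"turn":0,"jaw":0},{"tx":-12,"ty":-10,"tz":0,"turn":0,"jaw":0},{"tx":-12,"ty":-10,"tz":0,"turn":0,"jaw":0}]'

```text
time_s: 10.18
position: [0.3105, -0.1962, 0.3605]
tool_rot: [[0.127, 0.992, 0.011], [0.992, -0.127, -0.002], [-0.001, 0.011, -1.0]]
ft_force: [0.8, -0.8, 0.5]
grip_width: 0.0425
```

```bash
python3 -c "
from h import *
to(0,0,.3)
im,d=get_image('top');c=cam('top');O,R=z_['O'],z_['R'];P=(cloud(c,d)-O)@R
for y in(.04,-.04):
    m=np.hypot(P[...,0]+.14,P[...,1]-y)<.011;print(y,m.sum(),np.median(P[m],0) if m.any() else 0)
m=(abs(P[...,0]+.0707)<.03)&(abs(P[...,1]+.16)<.03)&(P[...,2]>.2)&(P[...,2]<.29);print('handle',m.sum(),P[m].mean(0))
X,Y,Z=np.moveaxis(P,-1,0)
m=(np.hypot(X,Y)<.07)&(np.hypot(X,Y)>.055)&(Z>.19)&(Z<.24);A=np.c_[X[m],Y[m],np.ones(m.sum())];print('rim plane',np.linalg.lstsq(A,Z[m],rcond=None)[0])
z0=np.load('top0.npz');P0=(cloud(c,z0['d'])-O)@R;m0=(abs(P0[...,0]+.0707)<.03)&(abs(P0[...,1]+.16)<.03)&(P0[...,2]>.2);print('handle0',P0[m0].mean(0))
X,Y,Z=np.moveaxis(P0,-1,0);m=(np.hypot(X,Y)<.07)&(np.hypot(X,Y)>.055)&(Z>.19)&(Z<.24);A=np.c_[X[m],Y[m],np.ones(m.sum())];print('rim0',np.linalg.lstsq(A,Z[m],rcond=None)[0])
cv2.imwrite('pics/t4.png',cv2.resize(im[120:420,100:450,::-1],None,fx=2,fy=2))
im,d=get_image('scene');cv2.imwrite('pics/s4.png',cv2.resize(im[170:370,220:460,::-1],None,fx=3,fy=3))
"
```

```text
t 10.18 now stand [-0.2342 -0.3418  0.3605] F [ 0.8  -0.79  0.51] w 0.0425 | move [34.34 23.12  6.29] turn -0.4 tilt [ 0.011 -0.002 -1.   ]
0.04 68 [-0.14028847  0.0399129   0.09820898]
-0.04 69 [-0.14019195 -0.03996294  0.1115207 ]
handle 255 [-0.07030939 -0.15991678  0.25533133]
rim plane [-0.04286822 -0.04496325  0.20920701]
handle0 [-0.07036488 -0.16003774  0.25561046]
rim0 [-0.04530434 -0.03965922  0.2092481 ]
```

View pics/s4.png

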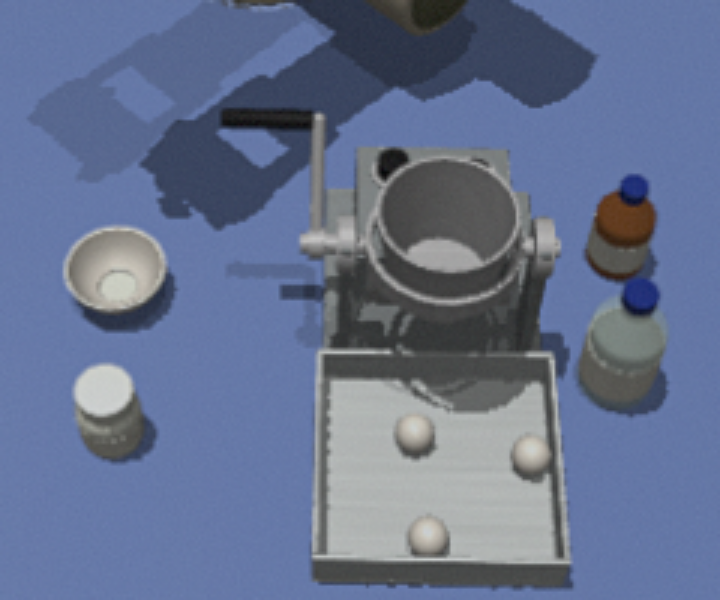

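View pics/t4.png

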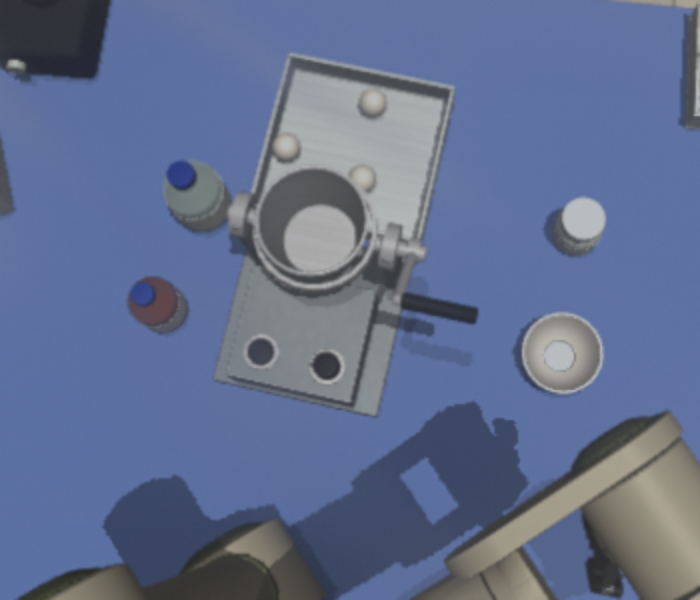

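Both views show the jar upright and empty, the handle back at its start, three balls in the tray, the left key down and the right key up. The things around the stand have not moved. I hand in.

```bash
python3 -c "
from h import *
print(close_job())"
```

```text
the job is handed in; nothing more can be done
None
```

The job is done and handed in at about 10.3 s of the 72 s allowed; `close_job` gives no verdict.

- **Latch key:** It was the left key. It pushed back with 7.7 N at first touch, fell to 6.3 N three millimetres further down, then to almost nothing, and snapped down. Its top ended at 98 mm, which is fully down. I never touched the right (soft) key; its top still measures about 112 mm.
- **Tipping:** I moved the lever along its arc with the handle held loosely between the fingers, to about 1.7 rad. All three balls rolled into the tray.
- **Return:** I pushed the lever back until it met its stop, with a short peak of about 22 N at the fingers. The handle then measured within 0.3 mm of where it started.

In the last pictures from both cameras the jar is upright and empty, with the three balls inside the tray. The bottles, dish and powder jar look unmoved; I judged that by eye and did not measure it. The spatula was outside the last pictures I viewed, but the arm never went near it. The arm was clear of everything, and no check failed or disagreed.

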